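Scoop the frozen meatballs into the tub and snap its lid on

ROBOT

A 6-joint arm with a two-finger parallel gripper is mounted at the origin on the work surface. World frame = base frame: x ahead of the robot, y to its left, z up, the work surface at z = 0. Lengths are in m, angles in rad, forces in N, time in s.
With the tool pointing down it reaches from about 0.275 to 0.75 m from the base axis. Payload 10.2 kg.
Tool frame: the origin (TCP) lies midway between the tips of the shut fingers; the grasp point (between the pads) lies 19 mm behind it (env.hold_point_z is the distance from the TCP to the grasp point, in m); z points along the fingers, y is the line along which they close (so a half turn about z gives the same grasp; the last joint's range is limited). The gripper opens to 85 mm and grips with 20 to 120 N. Pads are 22 mm wide; open, the fingers measure 114 mm over their backs; the gripper's body (76 mm by 85 mm) begins 54 mm behind the grasp point. The pads swing forward as they close: fully open they stand 13 mm farther back than shut.
Start: joints at [1.108, 0.313, 1.498, -0, 1.331, -0.223], TCP at [0.125, 0.51, 0.231] pointing down, gripper open.
Joint ranges: [-2.94, 2.94], [-0.97, 2.17], [0.19, 2.56], [-1.23, 4.37], [0.02, 3.11], [-2.88, 2.88]. Speed limits (rad/s): [2.39, 2.39, 3.01, 3.14, 3.14, 3.14].

INTERFACE

Orientations are given as a unit quaternion [x, y, z, w].
In Python, from bench import env, kinematics, monitor, eyes, job gives the robot as it stands. The module is installed in compiled form; this text tells all that it offers. Calls block until the motion is done:
- env.reach(position, orientation): joint-space move of the TCP to a pose.
- env.movel(position, velocity=0.15, frame=None, guard=None): straight line of the TCP; frame=None keeps the orientation; velocity is the mean speed in m/s. With guard (N) it stops when the force on the tool has changed by that much, and returns True; else False.
- env.set_joints(angles): joint-space move.
- env.release() and env.close_gripper(effort=None): open the fingers fully, or close them until they stop; effort is the grip in N (None keeps the last).
- env.hold(seconds).
- kinematics.ik(position, orientation): joint angles nearest the present ones, or None.
- monitor.sense(): the state.
- eyes.grab_frame(name): name is "scene" or "top"; returns a dict with "frame" (480x640x3 uint8, red, green, blue), "mtx" (3x3 intrinsics, pixels), "view" (4x4, takes a point from world to camera coordinates). Camera axes: x right, y down, z forward; pixel columns grow to the right and rows downward; lengths in m; the calibration is good to about 2 mm. A picture is of the moment at which its call begins. There is no depth.
A pose or a line that the arm cannot do raises env.MotionError and nothing moves.
- job.hand_in(): hands the job in; it is judged then, once.
The state is a dict: "clock": time; "joints": joint angles; "qvel": joint speeds; "joint_efforts": joint torques, N m; "position": TCP position; "ee_rot": TCP orientation; "contact_force": force on the tool from outside, world axes, zero at the start; "ft_torque": the same for the moment, N m; "finger_gap": opening from 0.0 (shut) to 1.0 (fully open); "gripper_force": force on a finger pad.
Only numpy, scipy, OpenCV 4.12 (cv2) and the standard library are available. Lean on these libraries where they do the work, as an engineer would, in place of code of your own. Each camera call takes 0.05 s, during which the arm holds its last target. There are 200 camera calls.

TASK

Use the scoop with the blue handle to move every frozen meatball from the steel tray into the white tub; for hygiene the gripper itself must not touch the meatballs. Lay the scoop back flat on its wooden board, and press the red lid onto the tub until it has snapped in and sits level and flush on the rim all round. Leave the spice jar and the steel bowl where they are.

Things in the scene. Friction and masses are not known exactly. Their poses are not given: they have to be found in the camera images.
- tray: Fixed flat steel tray, open on top: inside 280 (its x) x 190 mm (its y), walls 4 mm thick and 47 mm high above the work surface, floor 4 mm thick. At the start the meatballs lie in its half nearest the robot (tray x below 0). Origin: on the work surface below the tray's centre; z up; its -x side faces the robot within 0.15 rad.
- tray_near (a point): Point on the upper face of the tray's floor in the middle of its near (-x) end, where the floor meets the inside of the near wall: (-140, 0, 4) mm in the tray's frame. Axes as the tray's. Meatballs swept against a wall ride up onto the scoop's floor.
- tub: Fixed round white plastic tub standing on the work surface, 122 mm outer diameter, 114 mm inner, 95 mm tall, floor 4 mm thick. Four blue ball catches on springs stick 6.5 mm in from the inner wall, 12 mm below the rim, at the tub's +x, +y, -x, -y. Origin: centre of its underside, z up.
- tub_rim (a point): Centre of the tub's mouth at rim height (95 mm above the tub's origin). Axes as the tub's.
- lid: Loose red lid, about 90 g, lying knob up. From below: a bead 106 mm in diameter, 5 mm thick; a neck 98 mm in diameter; a flange 132 mm in diameter from 22 to 27 mm above the underside; a white round knob 26 mm in diameter from 27 to 63 mm above the underside. Origin: centre of the bead's underside, z up through the knob.
- lid_flange (a point): Centre of the underside of the lid's flange (22 mm above the lid's origin); when seated it coincides with point tub_rim. Laid loosely on the tub, the lid stops on the catches with its flange about 14 mm above the rim; 4 to 12 N straight down, kept level, pushes the bead past the catches until the flange lies flat on the rim. If it goes down on one side only, press the high side.
- board: Fixed wooden board 180 (its x) x 130 (its y) x 12 mm thick, on which the scoop lies. Origin: centre of its underside, on the work surface; its upper face is 12 mm higher. z up.
- scoop: Loose aluminium scoop, 160 g, flat on the board. Floor 100 (its x) x 72 mm (its y), 2 mm thick; open mouth at -x (towards the robot within 0.6 rad at the start), back wall at +x. Sides and back 40 mm high, 3 mm thick; the sides slope down to the lip over the front 45 mm. Blue handle above it. Origin: centre of the underside, z up. Meatballs roll off once the mouth points a little down.
- scoop_grip (a point): Point on the centre line of the scoop's blue handle bar, near the centre of mass: (12, 0, 74) mm in the scoop's frame; pinch here across the scoop's y. The straight rubber-coated bar is 18 mm wide (y), 22 mm tall, from x = -30 to +52 mm, carried by a post at the back (x = 42 to 52 mm). Axes as the scoop's.
- scoop_lip (a point): Middle of the front lower edge of the scoop's mouth: (-50, 0, 0) mm in the scoop's frame.
- spice_jar: Bystander: glass jar with a green cap, 60 mm in diameter, 100 mm tall; origin at the centre of its underside.
- bowl: Bystander: steel bowl, 110 mm in diameter, 50 mm tall; origin at the centre of its underside.
- ball0: Hard-frozen meatball, brown, 30 mm in diameter, 16 g, icy (slippery); it rolls, but stops soon; origin at its centre. Lies in the tray; may be absent.
- ball1: Hard-frozen meatball, brown, 30 mm in diameter, 16 g, icy (slippery); it rolls, but stops soon; origin at its centre. Lies in the tray; may be absent.
- ball2: Hard-frozen meatball, brown, 30 mm in diameter, 16 g, icy (slippery); it rolls, but stops soon; origin at its centre. Lies in the tray; may be absent.
- ball3: Hard-frozen meatball, brown, 30 mm in diameter, 16 g, icy (slippery); it rolls, but stops soon; origin at its centre. Lies in the tray; may be absent.
- ball4: Hard-frozen meatball, brown, 30 mm in diameter, 16 g, icy (slippery); it rolls, but stops soon; origin at its centre. Lies in the tray; may be absent.
- ball5: Hard-frozen meatball, brown, 30 mm in diameter, 16 g, icy (slippery); it rolls, but stops soon; origin at its centre. Lies in the tray; may be absent.
- ball6: Hard-frozen meatball, brown, 30 mm in diameter, 16 g, icy (slippery); it rolls, but stops soon; origin at its centre. Lies in the tray; may be absent.
- ball7: Hard-frozen meatball, brown, 30 mm in diameter, 16 g, icy (slippery); it rolls, but stops soon; origin at its centre. Lies in the tray; may be absent.
- ball8: Hard-frozen meatball, brown, 30 mm in diameter, 16 g, icy (slippery); it rolls, but stops soon; origin at its centre. Lies in the tray; may be absent.
There are look-alikes about, which are no part of the job. Several things have the shape of the board; the one meant has the colours described above.

How it is judged:
By the outcome, as a careful person would: the job done as asked, in the order asked, and still so for the second after the job is handed in, with the robot touching nothing.
Of ball0, ball1, ball2, ball3, ball4, ball5, ball6, ball7, ball8 only 6 to 9 are there at a start; the rules pass over those that are not, and their reading is None.
At some moment in a run one of lid may be knocked a few centimetres aside while the robot is not near it.
It also fails if it takes over 210 s, if anything falls off the work surface, if the arm or the gripper's body presses on something with over 40 N, if the wrist force passes 120 N, or if a joint passes its speed limit or range.

## Working session

There is one attempt and no reset: what is moved stays moved. The work goes in short steps, each a Python script; the robot and the scene stay as the last script left them, time stands still between calls to the robot, and variables do not carry over. Pictures are saved under pics/ and viewed, at most 14 in all, crops included, and the job is handed in when it is done.

```bash
mkdir -p pics; ls; python3 - <<'E'
from bench import env,monitor,eyes
import cv2,numpy as np
for n in("top","scene"):
    d=eyes.grab_frame(n); cv2.imwrite(f"pics/{n}0.png",d["frame"][:,:,::-1])
    print(n,d["mtx"].tolist(),np.round(d["view"],4).tolist())
s=monitor.sense();print(s["clock"],s["ee_rot"],s["position"],env.hold_point_z)
E
```

```text
pics
top [[467.3352609279378, 0.0, 319.49433443944554], [0.0, 467.3352609279378, 253.13402327588466], [0.0, 0.0, 1.0]] [[-0.0194, -0.9998, -0.0012, -0.067], [-0.9926, 0.0194, -0.1201, 0.5716], [0.1201, -0.0011, -0.9928, 1.1373], [0.0, 0.0, 0.0, 1.0]]
scene [[440.44023625802015, 0.0, 315.494856814347], [0.0, 440.44023625802015, 243.64796593857164], [0.0, 0.0, 1.0]] [[-0.6844, 0.7291, -0.003, 0.4505], [0.5983, 0.5594, -0.5737, -0.2355], [-0.4166, -0.3944, -0.8191, 1.2113], [0.0, 0.0, 0.0, 1.0]]
0.1 [ 1.19591997e-01  9.92822943e-01 -5.64605775e-04 -1.99225013e-04] [0.12459325 0.50975153 0.23078711] 0.0187
```

View pics/top0.png

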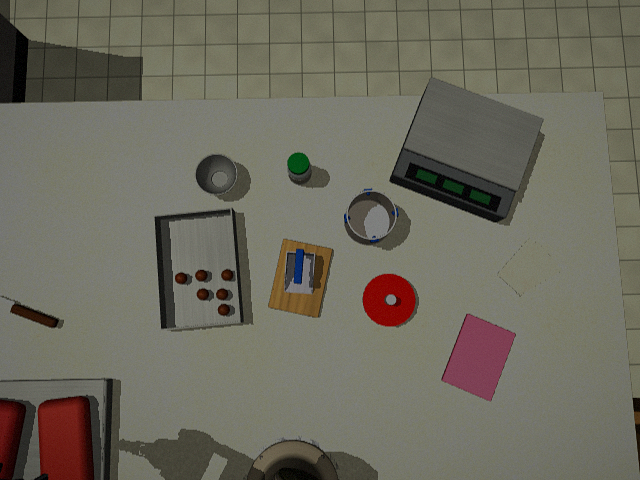

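View pics/scene0.png

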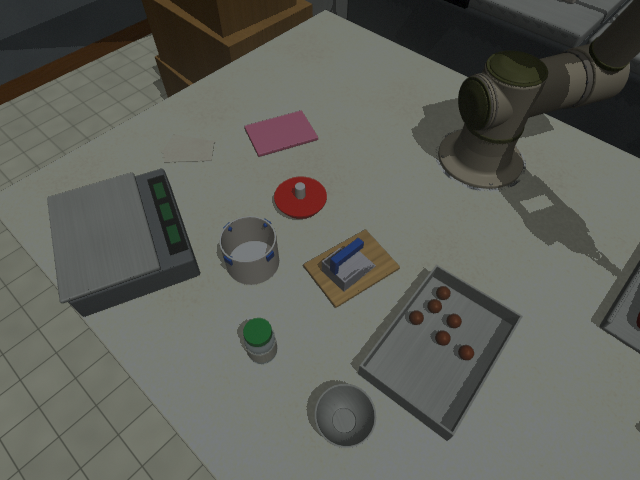

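The top view shows 6 meatballs at (181,278), (201,275), (227,274), (203,294), (222,294) and (224,309). The tray is around (200,270), scoop and board at (300,270), lid at (390,300), tub at (371,216), jar at (299,167) and bowl at (217,175). The scene view also shows six balls.

```bash
cat > h.py <<'E'
from bench import env,kinematics,monitor,eyes
import cv2,numpy as np
from scipy.spatial.transform import Rotation as R
def ray(d,px,z):
    V=d["view"];Rm=V[:3,:3];c=-Rm.T@V[:3,3]
    px=np.atleast_2d(np.asarray(px,float))
    r=np.c_[px,np.ones(len(px))]@np.linalg.inv(d["mtx"]).T@Rm
    return c+r*((z-c[2])/r[:,2:3])
def blobs(d,lo,hi,box,amin=8):
    hsv=cv2.cvtColor(d["frame"],cv2.COLOR_RGB2HSV);m=cv2.inRange(hsv,lo,hi)
    k=np.zeros_like(m);x0,y0,x1,y1=box;k[y0:y1,x0:x1]=m[y0:y1,x0:x1]
    n,l,s,c=cv2.connectedComponentsWithStats(k)
    return [(c[i],s[i,4],np.argwhere(l==i)[:,::-1]) for i in range(1,n) if s[i,4]>=amin]
def balls(d,box):
    return [(c,a) for c,a,_ in blobs(d,(0,90,50),(12,255,255),box,15)]
E
python3 - <<'E'
from h import *
np.set_printoptions(precision=4,suppress=True)
d=eyes.grab_frame("top");e=eyes.grab_frame("scene")
def rect(p,z):
    w=ray(d,p,z)[:,:2].astype(np.float32);r=cv2.minAreaRect(w);return r,cv2.boxPoints(r).tolist()
for c,a,p in blobs(d,(8,70,60),(25,255,255),(255,225,345,330),200): print("board",c,a,rect(p,.012))
for n,D,b in(("top",d,(280,235,320,300)),("sc",e,(320,230,375,280))):
  for c,a,p in blobs(D,(105,120,40),(130,255,255),b,30):
    w=ray(D,p,.085)[:,:2].astype(np.float32);print("handle",n,c,a,cv2.minAreaRect(w))
for n,D,b in(("top",d,(335,180,410,250)),("sc",e,(210,210,285,290))):
  for c,a,p in blobs(D,(105,100,40),(130,255,255),b,3): print("catch",n,c,a,ray(D,c,.083))
for n,D,b in(("top",d,(350,260,430,340)),("sc",e,(260,170,335,225))):
  for c,a,p in blobs(D,(0,150,60),(8,255,255),b,200):
    w=ray(D,p,.027)[:,:2].astype(np.float32);print("lid",n,c,a,cv2.minEnclosingCircle(w))
for c,a in balls(d,(155,205,245,335)): print("ball",c,a,ray(d,c,.019))
for c,a in balls(e,(360,260,520,440)): print("ballS",c,a,ray(e,c,.019))
for c,a,p in blobs(d,(50,100,40),(75,255,255),(280,140,330,190),50):print("jar",ray(d,c,.1))
f=d["frame"][195:345,140:340,::-1];cv2.imwrite("pics/c1.png",cv2.resize(f,None,fx=4,fy=4,interpolation=cv2.INTER_CUBIC))
E
```

```text
board [299.601  281.2859] 2263 (((0.511689305305481, -0.027333863079547882), (0.12905769050121307, 0.17994467914104462), 77.00437927246094), [[0.40951040387153625, -0.0699772760272026], [0.5848461389541626, -0.110442616045475], [0.613868236541748, 0.015309549868106842], [0.4385324716567993, 0.05577488988637924]])
handle top [298.132 265.944] 250 ((0.5344059467315674, -0.02647070214152336), (0.01815641112625599, 0.08139897882938385), 85.21477508544922)
handle sc [346.6907 252.732 ] 388 ((0.5377800464630127, -0.027689816430211067), (0.10241319984197617, 0.031526584178209305), 1.6735363006591797)
catch top [366.9 189.2] 10 [[ 0.7193 -0.1969  0.083 ]]
catch top [368. 193.] 9 [[ 0.7098 -0.1992  0.083 ]]
catch top [396.8 210.9] 10 [[ 0.6639 -0.2677  0.083 ]]
catch top [392.9091 212.6364] 11 [[ 0.6598 -0.2581  0.083 ]]
catch top [345.  217.5] 16 [[ 0.6501 -0.1416  0.083 ]]
catch top [348.5  217.25] 4 [[ 0.6506 -0.1501  0.083 ]]
catch top [373.2 236.6] 5 [[ 0.602  -0.2084  0.083 ]]
catch top [374.5882 240.1765] 17 [[ 0.5932 -0.2114  0.083 ]]
catch sc [268.5  221.25] 4 [[ 0.5866 -0.2107  0.08
[... 423 characters left out ...]
0.06704998761415482)
ball [198.7091 275.1455] 55 [[0.522  0.2281 0.019 ]]
ball [224.9362 274.6596] 47 [[0.522  0.1619 0.019 ]]
ball [178.6667 277.5833] 60 [[0.5168 0.2787 0.019 ]]
ball [200.4167 293.6458] 48 [[0.4753 0.2233 0.019 ]]
ball [220.0227 294.0909] 44 [[0.4732 0.174  0.019 ]]
ball [221.3171 309.5854] 41 [[0.4345 0.1705 0.019 ]]
ballS [444.0926 292.3889] 108 [[0.4311 0.1673 0.019 ]]
ballS [435.4554 305.5   ] 112 [[0.4701 0.1716 0.019 ]]
ballS [417.0763 316.9831] 118 [[0.5184 0.1589 0.019 ]]
ballS [455.0256 320.4786] 117 [[0.4712 0.2209 0.019 ]]
ballS [443.6231 337.5462] 130 [[0.519  0.2248 0.019 ]]
ballS [467.2279 352.2721] 136 [[0.5132 0.2764 0.019 ]]
jar [[ 0.7843 -0.0299  0.1   ]]
```

View pics/c1.png

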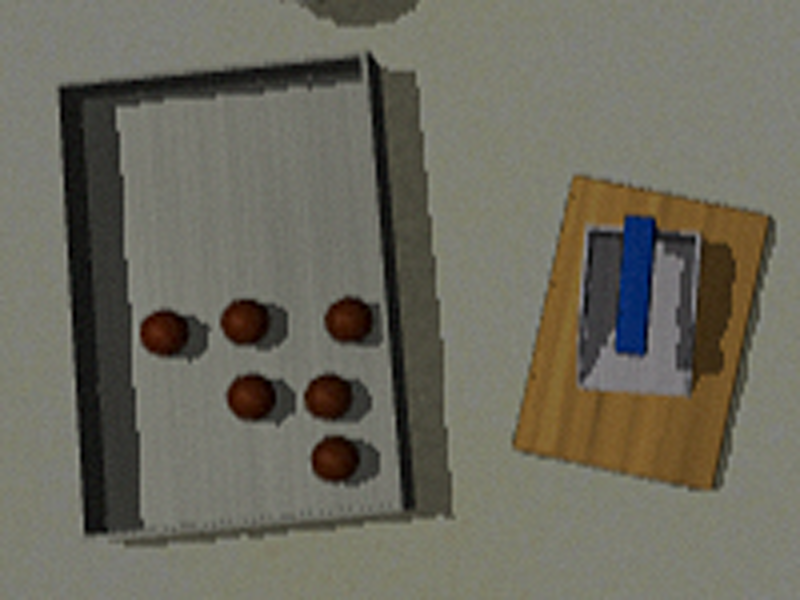

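The crop gives the tray's rim corners at about (60,88), (85,535), (403,508) and (368,53) in crop pixels. The scoop is on the board with its mouth towards the robot. Next I compute the tray pose and check it, then grasp the scoop.

```bash
cat >> h.py <<'E'
HP=env.hold_point_z
def pose(grip,yaw,pitch=0.):
    "TCP pose that puts scoop_grip at grip; pitch<0 = mouth down"
    Rt=R.from_euler("ZY",[yaw,pitch]).as_matrix()@np.diag([-1.,1,-1])
    return np.asarray(grip)+Rt@[0,0,HP],R.from_matrix(Rt).as_quat()
def lip2grip(lip,yaw,pitch=0.):
    return np.asarray(lip)+R.from_euler("ZY",[yaw,pitch]).apply([.062,0,.074])
def line(grip,yaw,pitch=0.,v=.15,guard=None):
    p,q=pose(grip,yaw,pitch);return env.movel(p,velocity=v,frame=q,guard=guard)
def st():
    s=monitor.sense();print("t%.1f"%s["clock"],np.round(s["position"],4),"F",np.round(s["contact_force"],1),"gap %.3f"%s["finger_gap"],"gf %.0f"%s["gripper_force"],flush=True)
E
python3 - <<'E'
from h import *
np.set_printoptions(precision=4,suppress=True)
d=eyes.grab_frame("top")
c=np.array([[60,88],[85,535],[403,508],[368,53]])/4+[140,195]
w=ray(d,c,.047)[:,:2];print(w,[np.linalg.norm(w[i]-w[i-1]) for i in range(4)])
yaw=[np.arctan2(*(a-b)[::-1]) for a,b in((w[0],w[1]),(w[3],w[2]))]+[np.arctan2(*(w[0]-w[3])[::-1])-np.pi/2,np.arctan2(*(w[1]-w[2])[::-1])-np.pi/2]
C=w.mean(0);Y=np.mean(yaw);print("tray",C,yaw,Y)
for b,a in balls(d,(155,205,245,335)):
    p=ray(d,b,.019)[0,:2]-C; print("ball in tray",R.from_euler("z",-Y).apply([*p,0])[:2])
_,_,p=blobs(d,(105,120,40),(130,255,255),(280,235,320,300),100)[0]
r=cv2.minAreaRect(ray(d,p,.097)[:,:2].astype(np.float32));print(r)
sy=np.deg2rad(r[2]-90);g=np.array([*r[0],.086])+[.001*np.cos(sy),.001*np.sin(sy),0]
print("grip",g,sy)
np.savez("m.npz",C=C,Y=Y,g=g,sy=sy)
p,q=pose(g+[0,0,.09],sy);env.reach(p,q);st()
line(g,sy,v=.08);st();env.close_gripper(90);st()
line(g+[0,0,.12],sy,v=.1);st()
d=eyes.grab_frame("scene");cv2.imwrite("pics/g1.png",cv2.resize(d["frame"][100:400,220:540,::-1],None,fx=2,fy=2))
E
```

```text
[[0.6679 0.3321]
 [0.3909 0.3105]
 [0.4034 0.1171]
 [0.6864 0.1393]] [np.float64(0.19368311222706866), np.float64(0.27782195719087954), np.float64(0.19385367569403777), np.float64(0.28388942394548217)]
tray [0.5371 0.2247] [np.float64(0.07760552298547271), np.float64(0.07826236873771185), np.float64(0.09588894155701722), np.float64(0.06457257477674672)] 0.07908235201423712
ball in tray [-0.0138  0.004 ]
ball in tray [-0.0194 -0.0613]
ball in tray [-0.0165  0.0557]
ball in tray [-0.0624  0.0028]
ball in tray [-0.0671 -0.0443]
ball in tray [-0.1068 -0.0466]
((0.5335277318954468, -0.027218196541070938), (0.018119612708687782, 0.08098588138818741), 84.76107025146484)
grip [ 0.5345 -0.0273  0.086 ] -0.09143657339261706
t2.7 [ 0.5346 -0.0266  0.1574] F [ 0.3 -0.1 -0.4] gap 0.999 gf 0
t3.9 [ 0.5348 -0.0274  0.0678] F [ 0.6  0.4 -0. ] gap 0.998 gf 0
t4.6 [ 0.5347 -0.0272  0.0676] F [-0.2  1.7  2.9] gap 0.196 gf 88
t5.9 [ 0.5342 -0.0273  0.1867] F [ 1.1 -0.2 -2.2] gap 0.193 gf 88
```

View pics/g1.png

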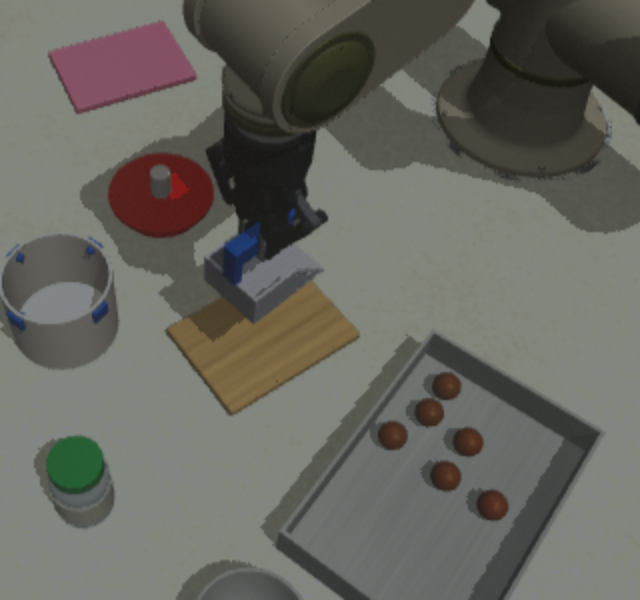

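The scoop is held level and the six balls are untouched. I refine the tray from the scene view, then sweep the right lane (3 balls).

```bash
cat >> h.py <<'E'
try:
    m=np.load("m.npz");C=m["C"];Y=float(m["Y"])
except Exception: pass
TUB=np.array([.656,-.204])
def tw(x,y,z): return np.r_[C,0]+R.from_euler("z",Y).apply([x,y,z])
def lane(y,x0=.028,zf=None,v=.07):
    go=lambda x,z,v,g=None: line(lip2grip(tw(x,y,z),Y),Y,0,v,g)
    go(x0,.10,.25)
    go(x0,.014,.12)
    hit=go(x0,.0,.015,4);z=monitor.sense()["position"][2]+HP-.074+.0006;print("floor",hit,z)
    go(x0,z,.02)
    w=go(-.142,z,v,18);st()
    p=monitor.sense()["position"]; lip=p+[0,0,HP]-R.from_euler("z",Y).apply([.062,0,.074])
    lx=R.from_euler("z",-Y).apply(lip-np.r_[C,0]);print("wall",w,"lip in tray",np.round(lx,4))
    back=lip+R.from_euler("z",Y).apply([.104,0,.003])
    for pt in(.12,.24,.36):
        r=R.from_euler("ZY",[Y,pt]);line(back+r.apply([-.038,0,.074]),Y,pt,.05)
    g=back+r.apply([-.038,0,.074]);line(g+[0,0,.13],Y,.36,.12);st()
    return g+[0,0,.13]
def dump():
    ty=-.30;ax=R.from_euler("z",ty).apply([1,0,0])
    lip=lambda z,o=.03: np.r_[TUB,z]+ax*o
    line(lip2grip(lip(.19),ty,.36),ty,.36,.22)
    line(lip2grip(lip(.13),ty,.1),ty,.1,.12)
    for pt,z in((0,.108),(-.25,.105),(-.5,.104),(-.8,.104)): line(lip2grip(lip(z),ty,pt),ty,pt,.06)
    env.hold(.4); line(lip2grip(lip(.105),ty,-1.0),ty,-1.0,.08);env.hold(.3);st()
    line(lip2grip(lip(.19),ty,-.3),ty,-.3,.2)
E
python3 - <<'E'
from h import *
d=eyes.grab_frame("scene")
w=ray(d,[[437.5,266.5],[520,316],[450,436],[360,370]],.047)[:,:2]
print(np.round(w,4),[round(np.linalg.norm(w[i]-w[i-1]),4) for i in range(4)])
C2=w.mean(0);print(C2,C)
C=(C+C2)/2;np.savez("m.npz",C=C,Y=Y,g=m["g"],sy=m["sy"])
import h;h.C=C
# feasibility of dump poses
for pt,z in((.36,.19),(-.5,.104),(-1.,.105)):
    p,q=pose(lip2grip(np.r_[TUB,z]+R.from_euler("z",-.3).apply([.03,0,0]),-.3,pt),-.3,pt);print(pt,kinematics.ik(p,q))
g0,sy=m["g"],float(m["sy"])
line(lip2grip(h.tw(.028,-.055,.10),Y),Y,0,.25)
lane(-.055)
d=eyes.grab_frame("top");e=eyes.grab_frame("scene")
cv2.imwrite("pics/s1.png",np.hstack([cv2.resize(x,(400,300)) for x in(d["frame"][170:350,100:340,::-1],e["frame"][230:470,280:600,::-1])]))
E
```

```text
[[0.4046 0.1249]
 [0.3896 0.3129]
 [0.6777 0.336 ]
 [0.6948 0.1488]] [np.float64(0.2912), np.float64(0.1886), np.float64(0.2891), np.float64(0.1879)]
[0.54169756 0.23064976] [0.53714637 0.22473828]
0.36 None
-0.5 [-0.48958564  0.59265101  1.28991303  0.13004064  0.77083544 -1.83116805]
-1.0 [-0.542171    0.43474439  1.79556872  1.92035128  0.21646944  2.65168961]
floor True 0.004857612972764321
t11.7 [0.4646 0.1666 0.0604] F [ 3.5  0.3 -0.5] gap 0.194 gf 88
wall False lip in tray [-0.1414 -0.055   0.0051]
t14.0 [0.4902 0.1686 0.2025] F [ 0.2  0.5 -2.4] gap 0.197 gf 88
```

View pics/s1.png

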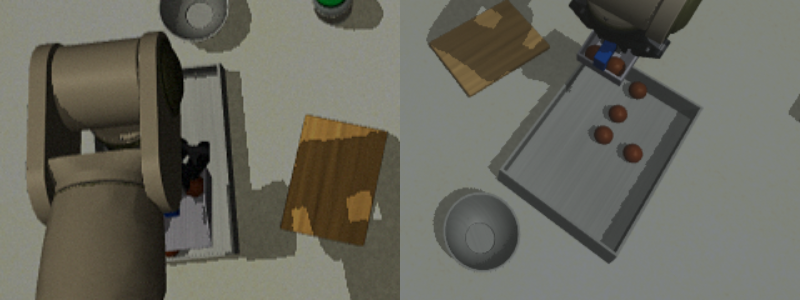

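Two balls are in the raised scoop and four remain in the tray, one of them near the near wall. The carry pose at the tub is out of reach at that tilt, so I check smaller tilts before dumping.

```bash
python3 - <<'E'
from h import *
print(np.round(monitor.sense()["joints"],2))
for ty in(-.3,0,.3,.6):
  ax=R.from_euler("z",ty).apply([1,0,0])
  for pt,z in((.3,.15),(.2,.15),(.1,.15),(.1,.13),(-.25,.105),(-.5,.104),(-.7,.104)):
    p,q=pose(lip2grip(np.r_[TUB,z]+.03*ax,ty,pt),ty,pt);k=kinematics.ik(p,q);print(ty,pt,z,None if k is None else np.round(k,2))
E
```

```text
[ 0.1   0.53  1.3   0.01  1.67 -1.55]
-0.3 0.3 0.15 None
-0.3 0.2 0.15 None
-0.3 0.1 0.15 None
-0.3 0.1 0.13 None
-0.3 -0.25 0.105 [-0.47  0.76  0.96  0.04  1.18 -1.75]
-0.3 -0.5 0.104 [-0.49  0.59  1.29  0.13  0.77 -1.83]
-0.3 -0.7 0.104 [-0.51  0.5   1.52  0.31  0.46 -2.01]
0 0.3 0.15 None
0 0.2 0.15 None
0 0.1 0.15 None
0 0.1 0.13 [-0.4   1.15  0.19 -0.04  1.89 -1.98]
0 -0.25 0.105 [-0.46  0.76  0.96  0.12  1.2  -2.06]
0 -0.5 0.104 [-0.52  0.6   1.28  0.32  0.85 -2.25]
0 -0.7 0.104 [-0.57  0.51  1.49  0.64  0.62 -2.57]
0.3 0.3 0.15 None
0.3 0.2 0.15 None
0.3 0.1 0.15 [-0.36  1.07  0.3  -0.06  1.85 -2.25]
0.3 0.1 0.13 [-0.36  1.06  0.36 -0.06  1.79 -2.24]
0.3 -0.25 0.105 [-0.46  0.76  0.97  0.18  1.24 -2.37]
0.3 -0.5 0.104 [-0.54  0.62  1.24  0.45  0.98 -2.61]
0.3 -0.7 0.104 None
0.6 0.3 0.15 None
0.6 0.2 0.15 [-0.3   1.06  0.34 -0.16  1.86 -2.51]
0.6 0.1 0.15 [-0.33  0.97  0.5  -0.08  1.73 -2.51]
0.6 0.1 0.13 [-0.33  0.97  0.55 -0.08  1.68 -2.51]
0.6 -0.25 0.105 [-0.45  0.75  0.98  0.23  1.29 -2.67]
0.6 -0.5 0.104 None
0.6 -0.7 0.104 None
```

```bash
python3 - <<'E'
from h import *
for ty in(-1.6,-1.9,-2.2,-2.5,-2.8):
  ax=R.from_euler("z",ty).apply([1,0,0])
  for pt,z in((.36,.19),(.3,.15),(-.25,.105),(-.5,.104),(-.8,.104)):
    p,q=pose(lip2grip(np.r_[TUB,z]+.03*ax,ty,pt),ty,pt);k=kinematics.ik(p,q);print(ty,pt,z,None if k is None else np.round(k,2))
E
```

```text
-1.6 0.36 0.19 [-0.71  0.95  0.53  0.29  1.89 -0.62]
-1.6 0.3 0.15 [-0.69  0.92  0.65  0.24  1.75 -0.64]
-1.6 -0.25 0.105 [-0.49  0.74  1.   -0.23  1.3  -0.41]
-1.6 -0.5 0.104 [-0.38  0.71  1.1  -0.5   1.2  -0.2 ]
-1.6 -0.8 0.104 [-0.26  0.72  1.18 -0.86  1.18  0.09]
-1.9 0.36 0.19 [-0.75  0.77  0.85  0.33  1.67 -0.41]
-1.9 0.3 0.15 [-0.73  0.77  0.92  0.28  1.57 -0.41]
-1.9 -0.25 0.105 [-0.49  0.73  1.02 -0.25  1.36 -0.11]
-1.9 -0.5 0.104 [-0.38  0.75  1.02 -0.51  1.38  0.05]
-1.9 -0.8 0.104 [-0.25  0.82  1.   -0.8   1.45  0.23]
-2.2 0.36 0.19 [-0.77  0.62  1.11  0.36  1.47 -0.19]
-2.2 0.3 0.15 [-0.75  0.64  1.15  0.3   1.39 -0.18]
-2.2 -0.25 0.105 [-0.49  0.72  1.03 -0.25  1.43  0.18]
-2.2 -0.5 0.104 [-0.38  0.8   0.93 -0.48  1.55  0.29]
-2.2 -0.8 0.104 [-0.27  0.93  0.79 -0.75  1.72  0.36]
-2.5 0.36 0.19 [-0.77  0.48  1.32  0.37  1.29  0.06]
-2.5 0.3 0.15 [-0.74  0.52  1.35  0.31  1.23  0.09]
-2.5 -0.25 0.105 [-0.49  0.71  1.05 -0.23  1.49  0.47]
-2.5 -0.5 0.104 [-0.39  0.84  0.85 -0.43  1.71  0.54]
-2.5 -0.8 0.104 [-0.3   1.05  0.57 -0.68  1.98  0.5 ]
-2.8 0.36 0.19 [-0.74  0.37  1.49  0.35  1.13  0.36]
-2.8 0.3 0.15 [-0.71  0.42  1.5   0.29  1.09  0.4 ]
-2.8 -0.25 0.105 [-0.49  0.7   1.06 -0.18  1.55  0.76]
-2.8 -0.5 0.104 [-0.41  0.88  0.78 -0.35  1.84  0.79]
-2.8 -0.8 0.104 [-0.33  1.17  0.32 -0.6   2.23  0.66]
```

```bash
python3 - <<'E'
s=open("h.py").read();i=s.index("def dump")
s=s[:i]+'''def grip_now():
    x=monitor.sense();return np.array(x["position"])-R.from_quat(x["ee_rot"]).apply([0,0,HP])
def dump():
    ty=-2.0;ax=R.from_euler("z",ty).apply([1,0,0])
    lip=lambda z,o=.03: np.r_[TUB,z]+ax*o
    a=grip_now();b=lip2grip(lip(.19),ty,.36)
    for f in(1/3,2/3,1): line(a+(b-a)*f,Y+(ty-Y)*f,.36,.2)
    line(lip2grip(lip(.14),ty,.15),ty,.15,.12)
    for pt,z in((0,.108),(-.25,.105),(-.5,.104),(-.8,.104)): line(lip2grip(lip(z),ty,pt),ty,pt,.07)
    env.hold(.5);st()
    line(lip2grip(lip(.19),ty,0),ty,0,.2)
def back():
    a=grip_now();b=lip2grip(tw(.028,0,.12),Y)
    for f in(1/3,2/3,1): line(a+(b-a)*f,-2.0+(Y+2.0)*f,0,.22)
'''
open("h.py","w").write(s)
E
python3 - <<'E'
from h import *
dump();
e=eyes.grab_frame("scene");d=eyes.grab_frame("top")
back();st()
cv2.imwrite("pics/d1.png",np.hstack([cv2.resize(x,(400,300)) for x in(e["frame"][180:420,180:500,::-1],eyes.grab_frame("scene")["frame"][180:480,180:580,::-1])]))
E
```

```text
t19.8 [ 0.642  -0.2346  0.1871] F [ 0.4 -0.2 -0.4] gap 0.192 gf 88
t23.6 [0.6294 0.2335 0.1755] F [-0.3 -1.1 -1.5] gap 0.200 gf 88
```

View pics/d1.png

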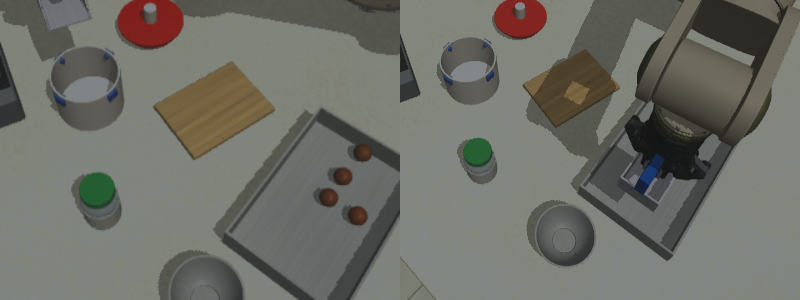

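Four balls remain in the tray. The tub's near wall hides part of its floor, so I count the balls in the tub from the top camera.

```bash
python3 - <<'E'
from h import *
d=eyes.grab_frame("top");e=eyes.grab_frame("scene")
print("tub",balls(d,(335,180,410,250)))
print("anywhere",[(np.round(c),a) for c,a in balls(d,(140,130,640,420))])
cv2.imwrite("pics/d2.png",np.hstack([cv2.resize(x,(400,300),interpolation=cv2.INTER_CUBIC) for x in(d["frame"][160:280,300:460,::-1],e["frame"][200:302,180:316,::-1])]))
E
```

```text
tub []
anywhere [(array([199., 275.]), np.int32(67)), (array([179., 278.]), np.int32(72)), (array([389., 300.]), np.int32(2115)), (array([200., 294.]), np.int32(65)), (array([200., 318.]), np.int32(65))]
```

View pics/d2.png

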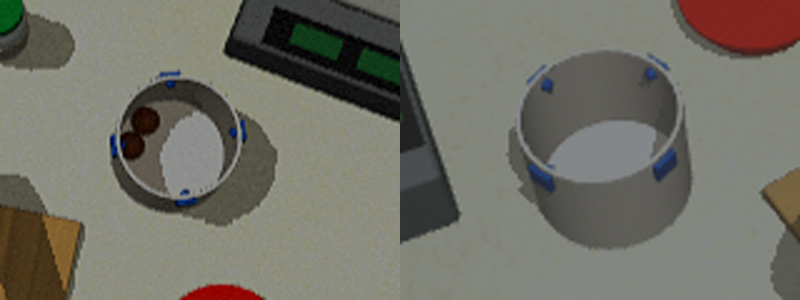

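Both balls are in the tub; they show as dark discs in shade. Four remain: three in the middle lane and one on the left.

```bash
sed -i 's/w=go(-.142,z,v,18)/w=go(-.146,z,v,18)/' h.py; python3 - <<'E'
from h import *
d=eyes.grab_frame("top")
P=[R.from_euler("z",-Y).apply(ray(d,c,.019)[0]-np.r_[C,0])[:2] for c,a in balls(d,(150,205,245,335))]
print(np.round(P,4))
mid=[p for p in P if abs(p[1])<.04];y=(max(p[1] for p in mid)+min(p[1] for p in mid))/2;print(y)
lane(y);dump();d=eyes.grab_frame("top");e=eyes.grab_frame("scene")
P=[R.from_euler("z",-Y).apply(ray(d,c,.019)[0]-np.r_[C,0])[:2] for c,a in balls(d,(150,205,245,335))]
print(np.round(P,4));back()
d2=eyes.grab_frame("top")
cv2.imwrite("pics/d3.png",np.hstack([cv2.resize(x,(400,300),interpolation=cv2.INTER_CUBIC) for x in(d2["frame"][160:280,300:460,::-1],d["frame"][170:350,100:340,::-1])]))
E
```

```text
[[-0.0169  0.0006]
 [-0.0195  0.0521]
 [-0.0647  0.0003]
 [-0.1244  0.0064]]
0.003354108332085654
floor True 0.004878520910431863
t28.5 [0.4586 0.2247 0.0614] F [10.   1.2 -1.9] gap 0.192 gf 88
wall False lip in tray [-0.1428  0.0034  0.0061]
t30.8 [0.4842 0.2267 0.2035] F [-0.8  0.7 -1.3] gap 0.194 gf 89
t36.8 [ 0.642  -0.2347  0.1871] F [-1.   0.5 -2. ] gap 0.196 gf 89
[[-0.0289  0.0613]]
```

View pics/d3.png

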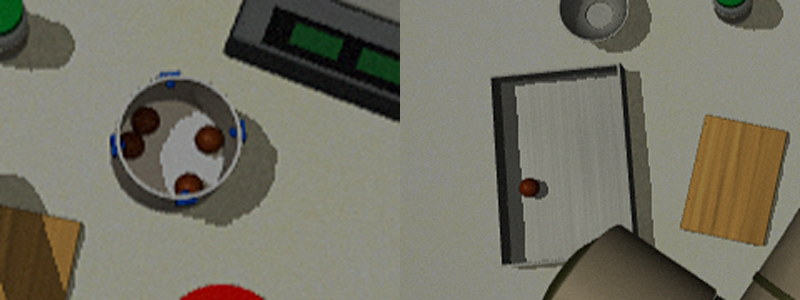

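The tub now holds 4 balls and one is at the left of the tray. The sixth is probably hidden under the arm. I sweep the left lane and then look at everything.

```bash
python3 - <<'E'
from h import *
d=eyes.grab_frame("top")
lane(.053);dump();d=eyes.grab_frame("top");e=eyes.grab_frame("scene")
cv2.imwrite("pics/d4.png",np.hstack([cv2.resize(x,(400,300),interpolation=cv2.INTER_CUBIC) for x in(d["frame"][160:340,150:390,::-1],e["frame"][230:470,280:600,::-1])]))
print(balls(e,(350,230,540,460)))
back();d2=eyes.grab_frame("top");cv2.imwrite("pics/d5.png",cv2.resize(d2["frame"][160:340,150:410,::-1],None,fx=3,fy=3))
E
```

```text
floor True 0.004873190631424881
t45.6 [0.4547 0.2742 0.0614] F [10.  -0.3 -1.7] gap 0.197 gf 88
wall False lip in tray [-0.1428  0.0531  0.0061]
t47.9 [0.4803 0.2761 0.2034] F [ 0.2  0.1 -2. ] gap 0.194 gf 89
t54.1 [ 0.642  -0.2346  0.1871] F [ 0.2 -0.  -1. ] gap 0.195 gf 89
[(array([436.37096774, 281.92741935]), np.int32(124))]
```

View pics/d4.png

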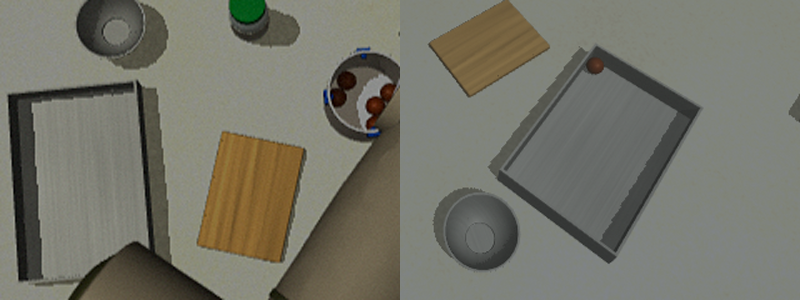

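View pics/d5.png

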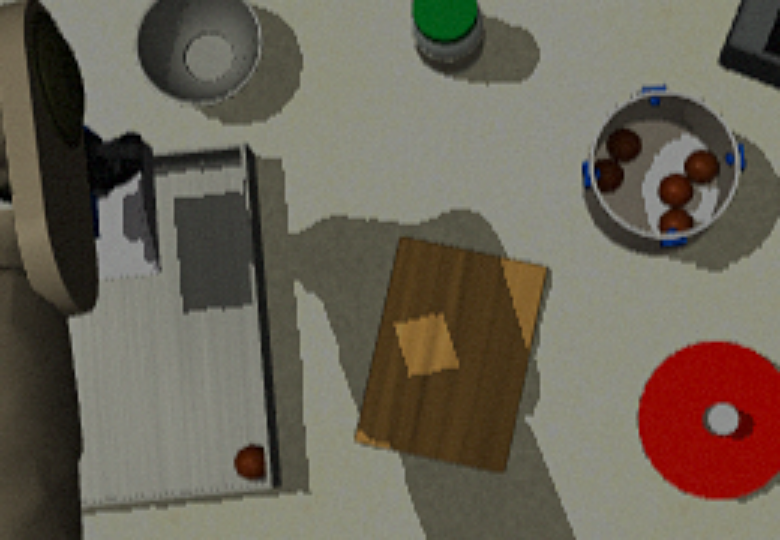

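Five balls are in the tub. The last is in the near right corner, at (250,462) in the picture. I sweep hugging the right wall, finding that wall by touch.

```bash
python3 - <<'E'
import h
from h import *
for n,b in(("top",(150,205,245,335)),("scene",(350,230,540,460))):
    d=eyes.grab_frame(n);print(n,[np.round(R.from_euler("z",-Y).apply(ray(d,c,.019)[0]-np.r_[C,0])[:2],4) for c,a in balls(d,b)])
go=lambda x,y,z,v,g=None: line(lip2grip(tw(x,y,z),Y),Y,0,v,g)
go(.028,-.045,.10,.2);go(.028,-.045,.014,.12)
hit=go(.028,-.068,.014,.02,5)
l=R.from_euler("z",-Y).apply(grip_now()-np.r_[C,0]);print("side wall",hit,l)
y=l[1]+.0012
go(.028,y,.014,.02)
lane(y)
d=eyes.grab_frame("scene");print("left in tray",balls(d,(350,230,540,460)))
cv2.imwrite("pics/e1.png",cv2.resize(d["frame"][220:460,300:560,::-1],None,fx=2,fy=2))
E
```

```text
top [array([-0.1231, -0.0751])]
scene []
side wall True [ 0.08984837 -0.05754665  0.08772835]
floor True 0.004894533957518207
t65.3 [0.4634 0.1651 0.0614] F [ 9.1  1.7 -2.6] gap 0.196 gf 89
wall False lip in tray [-0.1427 -0.0564  0.0061]
t67.6 [0.489  0.1671 0.2036] F [-0.2  0.5 -0.9] gap 0.194 gf 89
left in tray []
```

View pics/e1.png

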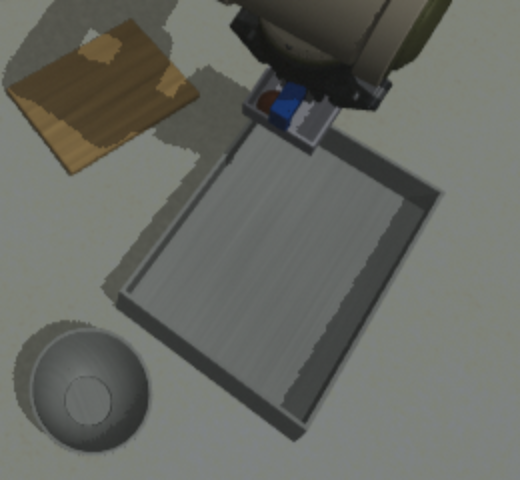

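The last ball is in the scoop and the tray is empty. Next: dump it, lay the scoop back on the board and measure the lid.

```bash
python3 - <<'E'
from h import *
dump()
g,sy=m["g"],float(m["sy"])
a=grip_now();b=g+[0,0,.10]
for f in(1/3,2/3,1): line(a+(b-a)*f,-2.0+(sy+2.0)*f,0,.22)
d=eyes.grab_frame("top")
line(g+[0,0,.012],sy,0,.12);print(line(g-[0,0,.004],sy,0,.015,5));st()
env.release();st();line(g+[0,0,.12],sy,0,.15)
env.reach([.45,-.05,.32],pose([0,0,0],sy)[1]);st()
d2=eyes.grab_frame("top");e=eyes.grab_frame("scene")
for n,D,b in(("top",d2,(340,240,450,360)),("sc",e,(230,160,360,230))):
  for c,a,p in blobs(D,(0,150,60),(8,255,255),b,200):
    w=ray(D,p,.027)[:,:2].astype(np.float32);print("lid",n,c,a,cv2.minEnclosingCircle(w))
cv2.imwrite("pics/f1.png",np.hstack([cv2.resize(x,(400,300),interpolation=cv2.INTER_CUBIC) for x in(d2["frame"][140:350,170:450,::-1],e["frame"][160:400,180:500,::-1])]))
E
```

```text
t73.3 [ 0.642  -0.2346  0.1871] F [-0.9  0.2 -1.7] gap 0.195 gf 89
True
t78.3 [ 0.5344 -0.0272  0.0676] F [-1.7  0.3  3.6] gap 0.198 gf 90
t79.0 [ 0.5339 -0.0271  0.0669] F [-0.3 -0.1 -0.2] gap 1.001 gf 0
t80.6 [ 0.4501 -0.0499  0.3184] F [ 1.   0.5 -0.9] gap 0.999 gf 0
lid top [388.33161423 298.97008767] 1939 ((0.45146891474723816, -0.2481125295162201), 0.06584033370018005)
lid sc [300.0242915  197.64642375] 1482 ((0.45189982652664185, -0.24564392864704132), 0.06704998761415482)
```

View pics/f1.png

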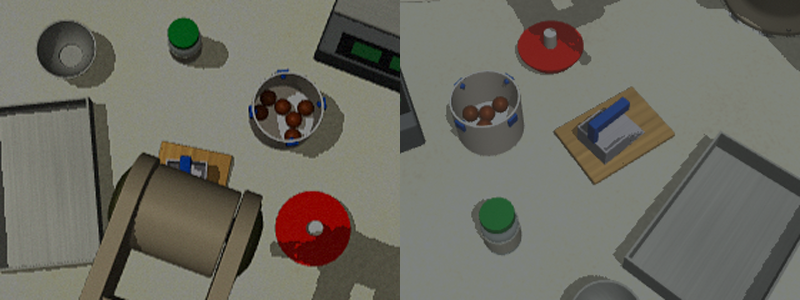

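All six balls are in the tub, the scoop lies flat on the board, and the lid is unmoved at (0.4515, -0.247). I grasp the knob twice, 90° apart, to centre it. Then I place the lid and press.

```bash
python3 - <<'E'
from h import *
L=np.array([.4515,-.247]);T=np.array([.655,-.204]);zt=.033
Q=lambda yaw: pose([0,0,0],yaw)[1]
env.reach([*L,.12],Q(-.3-np.pi/2));env.movel([*L,zt],velocity=.1)
env.close_gripper(30);st();env.release()
env.movel([*L,.12],velocity=.2);env.reach([*L,.12],Q(-.3));env.movel([*L,zt],velocity=.1)
env.close_gripper(80);st()
z0=monitor.sense()["position"][2]
env.movel([*L,z0+.16],velocity=.12)
env.movel([*T,z0+.16],velocity=.15)
env.movel([*T,z0+.073+.022],velocity=.1)
hit=env.movel([*T,z0+.073+.010],velocity=.02,guard=3);st();print("contact",hit,"flange above rim",monitor.sense()["position"][2]-z0-.073)
d=eyes.grab_frame("scene");f1=d["frame"][190:300,180:330,::-1]
for k in range(3):
    hit=env.movel([*T,z0+.073-.0015],velocity=.015,guard=25);s=monitor.sense();print(hit,s["position"][2]-z0-.073,s["contact_force"],s["ft_torque"])
    if hit or s["position"][2]-z0-.073<.001:break
d=eyes.grab_frame("scene");f2=d["frame"][190:300,180:330,::-1]
cv2.imwrite("pics/l1.png",np.hstack([cv2.resize(x,(400,300),interpolation=cv2.INTER_CUBIC) for x in(f1,f2)]))
E
```

```text
t83.6 [ 0.4516 -0.2471  0.0333] F [0.1 0.6 3. ] gap 0.294 gf 29
t87.8 [ 0.4517 -0.2472  0.0335] F [-0.   0.7  5.9] gap 0.283 gf 78
t92.1 [ 0.6548 -0.2039  0.1194] F [-1.4  0.1  2.6] gap 0.279 gf 78
contact True flange above rim 0.012944926839729767
False 1.731843606925243e-06 [-7.54002517  2.09732291 11.46540087] [ 0.48396024  1.04171124 -0.02908711]
```

View pics/l1.png

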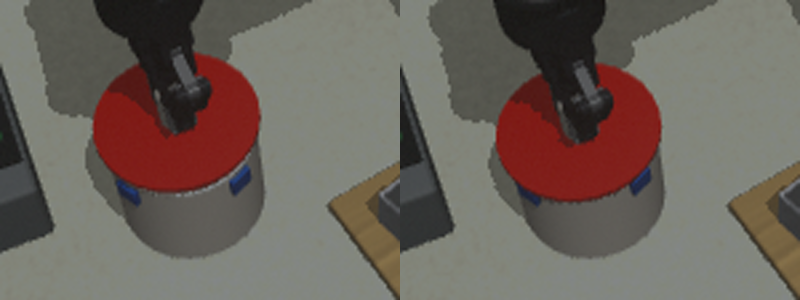

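The flange is down at rim height, with some lateral force. I release, press the knob from above with closed fingers, back off and check.

```bash
python3 - <<'E'
from h import *
T=np.array([.655,-.204])
env.release();env.movel([*T,.20],velocity=.12);env.close_gripper(30)
hit=env.movel([*T,.133],velocity=.02,guard=18);st();print(hit)
env.movel([*T,.25],velocity=.15)
env.reach([.40,-.05,.33],pose([0,0,0],-.1)[1]);env.release();env.hold(.5);st()
d=eyes.grab_frame("top");e=eyes.grab_frame("scene")
for n,D,b in(("top",d,(330,170,420,260)),("sc",e,(200,190,300,300))):
  for c,a,p in blobs(D,(0,150,60),(8,255,255),b,200):
    w=ray(D,p,.100)[:,:2].astype(np.float32);print("lid",n,c,a,cv2.minEnclosingCircle(w),cv2.minAreaRect(w)[1])
cv2.imwrite("pics/l2.png",np.hstack([cv2.resize(x,(400,300),interpolation=cv2.INTER_CUBIC) for x in(e["frame"][200:290,190:310,::-1],d["frame"][160:340,260:500,::-1])]))
E
```

```text
t98.8 [ 0.655  -0.204   0.1361] F [-1.2 -0.3  3. ] gap 0.002 gf 2
True
t102.2 [ 0.4  -0.05  0.33] F [-0.2 -0.1 -0.4] gap 1.001 gf 0
lid top [371.40248963 213.68280314] 2169 ((0.6549726128578186, -0.2037237137556076), 0.06617207080125809) (0.12883958220481873, 0.1305273175239563)
lid sc [246.57811081 238.89782016] 2202 ((0.6557648777961731, -0.20269832015037537), 0.06615358591079712) (0.13094265758991241, 0.128931924700737)
```

View pics/l2.png

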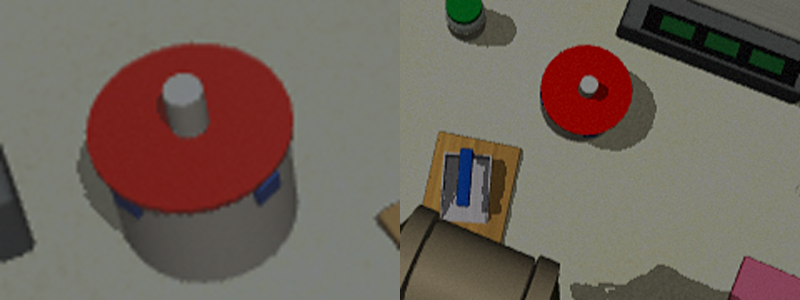

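The knob top was touched at 0.136 m, exactly the seated height. Both views put the flange at the tub centre with its 66 mm radius at z≈0.10, so it sits level. I hand in.

```bash
python3 -c "
from bench import job;print(job.hand_in())"
```

```text
the job is handed in; nothing more can be done
None
```

The job is handed in at about 102 s: all six meatballs were moved to the tub by scoop, the scoop is back flat on its board, and the lid is snapped in and level by touch and both cameras. The verdict was not shown.

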